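Set the sprung tweezers to the rider's gap and hold them there

ROBOT

A 6-joint arm with a two-finger parallel gripper is mounted at the origin on a cart in front of the work surface, level with it; the furniture and walls round the work are solid. World frame = base frame: x ahead of the robot, y to its left, z up, the work surface at z = 0. Lengths are in m, angles in rad, forces in N, time in s.
With the tool pointing down it reaches from about 0.35 to 0.875 m from the base axis. Payload 15.5 kg.
Tool frame: the origin (TCP) lies at the very end of the fingers, on their centre line; the grasp point (between the pads) lies 19 mm behind it; z points along the fingers, y is the line along which they close (so a half turn about z gives the same grasp; the last joint's range is limited). The gripper opens to 85 mm and grips with 20 to 120 N. Pads are 22 mm wide; open, the fingers measure 114 mm over their backs; the gripper's body (76 mm by 85 mm) begins 54 mm behind the grasp point. The pads swing forward as they close: fully open they stand 13 mm farther back than shut.
Start: joints at [1.016, 0.494, 1.345, -0, 1.302, -0.096], TCP at [0.277, 0.56, 0.231] pointing down, gripper open.
Joint ranges: [-2.91, 2.91], [-0.82, 2.16], [0.22, 2.67], [-1.22, 4.37], [0.12, 2.79], [-3.08, 3.08]. Speed limits (rad/s): [1.89, 1.89, 2.57, 3.01, 3.01, 3.01].

INTERFACE

Orientations are given as a unit quaternion [w, x, y, z].
In Python, from station import robot gives the robot as it stands.
- The arm moves only by the shell command python3 -m creep 'ROWS' [FORCE]. ROWS is JSON, a list of rows, each an object of numbers: "gripper": the opening, from 0 (shut) to 1 (fully open); "dx", "dy", "dz": the shift along the tool's x, y, z in units of 25 mm (1.0 is 25 mm); "rx", "ry", "rz": the turn, a rotation vector about the tool's x, y, z in rad. In form: [{"gripper": .., "dx": .., "dy": .., "dz": .., "rx": .., "ry": .., "rz": ..}, ...]. A call has 1 to 5 rows; each row shifts and turns the commanded pose from where the row before left it, along the tool's axes as they then stand; what a row does not reach is not made up. A row lasts 1/10 s, in which the tool goes at most 50 mm and 8.59 degrees, less where a joint would pass 70% of its speed; a pose out of reach is approached as far as the arm can. A call is refused whole if a number of a shift passes 1 or a number of a turn 0.15, either way. A call with a gripper value outside its range is refused whole. The fingers move at their own pace and stop on an object; FORCE is the grip in N (left out, the last holds). Time passes only in rows, so rows that do not move let the fingers close. It gives the time, the measured TCP pose, the force, the opening and the grip force at its end, in the units of the state.
- robot.observe(): the state, without advancing time (a new reading comes with each control period).
- robot.grab_frame(name): name is "scene" or "top" or "wrist"; returns a dict with "img" (400x640x3 uint8, blue, green, red), "camera_matrix" (3x3 intrinsics, pixels), "R" (3x3) and "t" (3): a world point X has camera coordinates R X + t; the wrist camera has in their place "tool_from_camera" (4x4, takes a point from camera to tool coordinates, whose origin is the TCP and whose axes are the flange's). Camera axes: x right, y down, z forward; pixel columns grow to the right and rows downward; lengths in m; the calibration is good to about 2 mm. A picture is of the moment at which its call begins: read the wrist's pose just before it. There is no depth.
- robot.job_done(): hands the job in; it is judged then, once.
The state is a dict: "time_s": time; "joint_pos": joint angles; "qvel": joint speeds; "joint_torque": joint torques, N m; "position": TCP position; "eef_rot": TCP orientation; "force": force on the tool from outside, world axes, zero at the start; "wrist_torque": the same for the moment, N m; "width": opening from 0.0 (shut) to 1.0 (fully open); "grip_force": force on a finger pad.
Only numpy, scipy, OpenCV 4.12 (cv2) and the standard library are available. Lean on these libraries where they do the work, as an engineer would, in place of code of your own. Each camera call takes 0.05 s, during which the arm holds its last target. There are 200 camera calls.

TASK

Lift the clear hinged cover of the tweezers stand gently, without flinging or dropping it, all the way back onto its stop and leave it there. Then take the sprung tweezers by their legs, lift them level some 10 cm out of the stand and squeeze them just until the pin on the sprung leg stands in the middle of the rider's fork, which marks the tip gap for the next stone; never pinch the tips shut. Finish still holding the tweezers up in the gripper with that gap kept steady for a few seconds (do not put them down or let go), and leave the other things on the bench where they are.

Things in the scene. Friction and masses are not known exactly. Their poses are not given: they have to be found in the camera images.
- stand: fixed wooden stand, base 246 x 114 x 12 mm. Origin: centre of its underside; x from the heel end (near the robot) to the cover's hinge, y left, z up. Heel rest (x -105 mm, 34 mm wide, cheeks 41 mm high) and tip rest (x 60 mm) carry the tweezers 30 mm above the bench; from x -92 to 20 mm only the base lies beneath, nothing beside the legs. Side walls at y +-50 mm, x 20 to 106 mm, 62 mm high
- cover (a joint): clear, slightly frosted cover plate 95 long x 106 wide x 4 mm over the tips, hinged at the stand's far end. 0 = closed (level, top 69 mm above the bench); grows as the near edge is lifted up and away from the robot; 1.75 rad = on its stop, leaning just past upright, where it stays by itself. Let go below 1.57 rad it falls shut. 0.12 kg, free-running
- cover_handle (a point): centre of the cover's handle: round bar 12 mm thick, 32 mm long along the stand's y, on two thin posts above the cover's near edge; when closed 96 mm above the bench, 27 mm above the plate, 89 mm on the robot's side of the hinge axis and 30 mm above it. Pinched on its two ends from above it pivots between the fingers as the cover swings
- cover_hinge (a point): middle of the cover's hinge axis, which runs along the stand's y; in the stand's frame at x 115, y 0, z 66 mm; fixed
- sprung_tweezers: loose steel sprung tweezers, 198 mm long, 0.12 kg, legs 12 mm high (thinner at the tips), 4 mm thick, lying on the stand's rests. Origin: underside at the heel pivot (heel 15 mm diameter); x to the tips (190 mm ahead), y left, z up. The left leg is rigid with this body, 0.09 rad left of x; the right leg is sprung. At the start: stand x -105, y 0, z 30 mm, x along the stand's x
- right_leg (a joint): squeeze angle of the sprung right leg: 0 = open as it rests (tips 34 mm apart), 0.18 rad = tips touching (over 0.168 counts as pinched shut). Outer width over both legs at distance d from the pivot: 8 mm + d x (0.18 - angle), 21.5 mm at d 75 mm when open. Spring force there: about 2.4 N open, 8 N at 0.14 rad: set the grip to 15 N or more and the gap by the finger opening
- grip (a point): place to grip, at the ribs on the legs: midway between the open legs, 6 mm above the underside, 75 mm ahead of the pivot, near the centre of mass; fingers from above closing along the tweezers' y
- index_pin (a point): top of the thin upright pin on the sprung right leg, 128 mm from the pivot, 22 mm above the underside; moves toward the tweezers' +y as they are squeezed
- rider (a joint): place of the small brass rider (8 x 11 x 8 mm, fork of two prongs pointing to the heel) on the cross bar that is fixed to the left leg 137 mm ahead of the pivot and passes over the right leg: the travel in m (0.009 to 0.018) the pin must make from fully open to the middle of the fork. Already set, keeps its place. Squeeze angle wanted = travel / 0.128 m
- rider_mark (a point): middle of the rider's fork (6 mm between its prongs) at the pin's height; the gap is right when index_pin has the same y in the tweezers' frame, within 2 mm. The fork does not stop the pin: the tweezers can be squeezed past it
- right_tip (a point): inner tip of the sprung right leg, 190 mm ahead of the pivot, 3.5 mm above the underside
- clay_jar: bystander: small terracotta pot 52 x 61 x 79 mm, origin under its middle
- loupe: bystander: small folding loupe 22 x 36 x 14 mm, lying beyond the stand
- tin: bystander: flat round tin 65 mm diameter, 21 mm high, beyond and to the right of the stand
Things that resemble listed ones, but are neither listed nor needed, are in the scene too. Of the things that look like the sprung_tweezers, the larger one is meant.

How it is judged:
On the way, in this order (a step that is already met when the one before it is completed fails the run):
1. the cover is back on its stop (value of joint cover above 1.68 rad and velocity of joint cover between -0.1 and 0.1 rad/s), for 0.3 s.
2. the tweezers are held up clear of the stand, level, with the pin in the rider's fork, steady for 2 s (height (world z) of each of sprung_tweezers, right_tip above 0.09 m and angle between sprung_tweezers's own z axis and vertical below 0.35 rad and contact force between sprung_tweezers and the fingers above 1 N and contact force between sprung_tweezers and stand below 0.05 N and y of index_pin in the frame of rider_mark between -0.002 and 0.002 m and velocity of joint right_leg between -0.06 and 0.06 rad/s and linear speed of sprung_tweezers below 0.03 m/s), for 2 s.
At the end, for the whole second after the job is handed in: Cover on its stop (over 1.68 rad). Tweezers held by the fingers alone (over 1 N), heel and tip over 90 mm above the bench, level within 0.35 rad, clear of the stand, still (0.03 m/s, leg 0.06 rad/s), pin within 2 mm of the middle of the fork; kept 2 s and through the last second (all of step 2 and value of joint cover above 1.68 rad); the arm keeps its last pose, push and grip.
It fails at once if the cover is flung or dropped (hinge faster than 2 rad/s) (velocity of joint cover above 2 rad/s or velocity of joint cover below -2 rad/s).
It fails at once if the tips are pinched shut (squeeze angle over 0.168 rad) (value of joint right_leg above 0.168 rad).
It fails at once if a bystander is moved more than 30 mm (distance of any of clay_jar, loupe, tin from where it was at the start of the episode above 0.03 m).
It also fails if it takes over 54 s, if anything falls off the work surface, if the arm or the gripper's body presses on something with over 40 N, if the wrist force passes 120 N, or if a joint passes its speed limit or range.

## Working session

There is one attempt and no reset: what is moved stays moved. The work goes in short steps, Python scripts to look and compute and a shell command to move; the robot and the scene stay as the last step left them, time stands still between calls to the robot, and variables do not carry over. Pictures are saved under pics/ and viewed, at most 13 in all, crops included, and the job is handed in when it is done.

```bash
mkdir -p pics; ls
cat > h.py <<'E'
from station import robot
import cv2,numpy as np
def snap(n,f):
    d=robot.grab_frame(n); cv2.imwrite(f,d["img"]); np.savez(f[:-4]+".npz",**{k:np.array(v) for k,v in d.items()}); return d
def ray(d,u,v,z):
    K,R,t=d["camera_matrix"],d["R"],d["t"]; c=-R.T@t; r=R.T@np.linalg.solve(K,[u,v,1.]); return c+r*(z-c[2])/r[2]
E
python3 - <<'E'
from h import *
print(robot.observe())
for n in("scene","top"):
    d=snap(n,f"pics/{n}0.png"); print(n,d["camera_matrix"].tolist(),d["R"].round(3).tolist(),d["t"])
E
```

```text
pics
{'time_s': 0.0, 'joint_pos': array([ 1.01646294e+00,  4.94184512e-01,  1.34613205e+00,  4.48923221e-05,
        1.30247713e+00, -9.54772808e-02]), 'qvel': array([ 1.53557133e-03,  1.50708319e-03, -1.26321252e-03,  1.22995316e-04,
        5.74115884e-05, -1.47200076e-04]), 'joint_torque': array([ 8.24482031e-04, -8.82195783e+01, -3.83861482e+01, -5.17324611e-05,
        1.02429092e-02, -1.79649614e-04]), 'position': array([0.27661228, 0.56006386, 0.23069911]), 'eef_rot': array([-2.12203428e-04,  2.27426367e-01,  9.73795095e-01, -5.62189886e-04]), 'force': array([ 0.53699026, -0.64236026, -0.19188944]), 'wrist_torque': array([-0.04141434,  0.02253509, -0.03266561]), 'grip_force': 0.0, 'width': 0.9983783391637175}
scene [[493.77715272407886, 0.0, 323.36000692860404], [0.0, 493.77715272407886, 203.21839149131674], [0.0, 0.0, 1.0]] [[0.783, -0.622, -0.006], [-0.415, -0.515, -0.75], [0.463, 0.589, -0.662]] [-0.55110522  0.25214335  1.02144264]
top [[406.51328434461317, 0.0, 315.4695849877724], [0.0, 406.51328434461317, 199.7625137630245], [0.0, 0.0, 1.0]] [[0.024, -1.0, -0.011], [-0.993, -0.022, -0.117], [0.117, 0.014, -0.993]] [-0.14382374  0.59169424  0.85565445]
```

View pics/scene0.png

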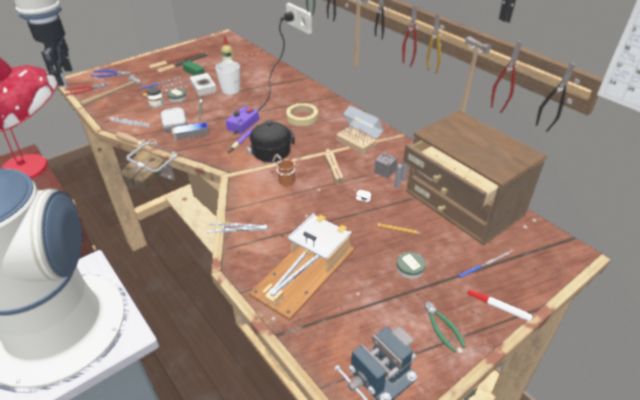

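View pics/top0.png

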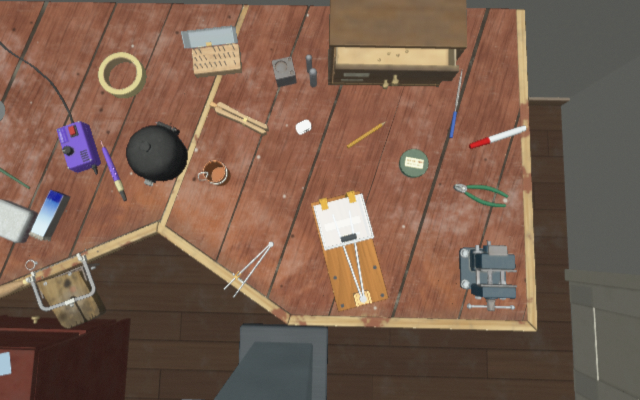

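The scene view shows the stand near (300,262). In the top view it runs from the heel at (362,298) to the hinge at (338,200), with the handle at (348,238). Next I'll enlarge that part of the top view.

```bash
python3 -c "
import cv2
i=cv2.imread('pics/top0.png')[180:320,290:400]; cv2.imwrite('pics/c1.png',cv2.resize(i[:, :],None,fx=4.2,fy=4.2,interpolation=cv2.INTER_CUBIC))"
```

```text
(no output)
```

View pics/c1.png

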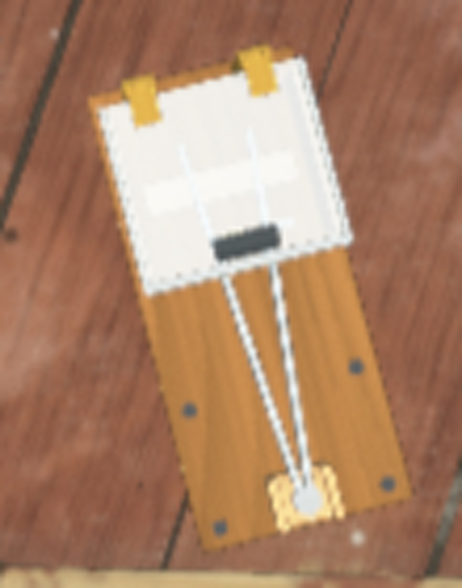

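The enlarged crop shows the base's near corners at (205,548) and (411,497). The heel is at (308,500), the handle runs from (213,249) to (281,234), and the cover's near corners are at (150,293) and (352,243). I'll fit the stand pose to these.

Run:
```python
import numpy as np
from scipy.optimize import least_squares
from h import *
d=np.load('pics/top0.npz')
P=np.array([[-.123,.057,.012],[-.123,-.057,.012],[-.105,0,.042],[.026,.016,.099],[.026,-.016,.099],[.02,.053,.069],[.02,-.053,.069]])
px=np.array([[205,548],[411,497],[308,500],[213,247],[281,232],[150,293],[352,243]])/4.2+[290,180]
def W(p,P): c,s=np.cos(p[2]),np.sin(p[2]); return np.c_[P[:,0]*c-P[:,1]*s+p[0],P[:,0]*s+P[:,1]*c+p[1],P[:,2]]
def f(p):
    X=W(p,P)@d['R'].T+d['t']; x=X@d['camera_matrix'].T; return (x[:,:2]/x[:,2:]-px).ravel()
r=least_squares(f,[.5,-.1,0.2]); p=r.x; print(p,r.fun.round(1))
print(W(p,np.array([[.026,0,.096],[.115,0,.066],[-.105,0,.03],[-.03,0,.036]])).round(4))
```

```text
[ 0.48638316 -0.20763738  0.26846201] [-0.5  1.8  1.2  1.  -0.3  0.3  0.9  1.2  0.2  0.9 -1.5 -2.3 -0.1 -2.9]
[[ 0.5115 -0.2007  0.096 ]
 [ 0.5973 -0.1771  0.066 ]
 [ 0.3851 -0.2355  0.03  ]
 [ 0.4575 -0.2156  0.036 ]]
```

```bash
python3 -m creep '[{"gripper":1,"dy":-1,"rz":-0.145},{"gripper":1,"dy":-1,"rz":-0.145},{"gripper":1,"dy":-1,"rz":-0.145},{"gripper":1,"dy":-1,"rz":-0.145},{"gripper":1,"dy":-1,"rz":-0.148}]' 20
cat >> h.py <<'E'
from scipy.spatial.transform import Rotation as Ro
def goto(target,yaw=None):
    s=robot.observe(); R=Ro.from_quat(s["eef_rot"],scalar_first=True)
    print("t",round(s["time_s"],2),"pos",s["position"].round(4),"units",(R.inv().apply(np.array(target)-s["position"])/.025).round(3))
    if yaw is not None: # tool y axis at given world yaw, pointing down
        c,sn=np.cos(yaw),np.sin(yaw); T=np.array([[sn,c,0],[-c,sn,0],[0,0,-1]]); print("rot",(R.inv()*Ro.from_matrix(T)).as_rotvec().round(4))
E
python3 -c "
from h import *
goto([.5,-.2007,.24],np.pi/2+.2685)"
```

```text
t 0.1 pos [0.2766 0.5601 0.2307] units [-21.489 -23.327  -0.347]$[0]: bad value
Traceback (most recent call last):
  File "h.py", line 12, in goto
    c,sn=np.cos(yaw),np.sin(yaw); T=np.array([[sn,c,0],[-c,sn,0],[0,0,-1]]); print("rot",(R.inv()*Ro.from_matrix(T)).as_rotvec().round(4))
                                                                                                  ~~~~~~~~~~~~~~^^^
  File "scipy/spatial/transform/_rotation.pyx", line 1143, in scipy.spatial.transform._rotation.Rotation.from_matrix
ValueError: Non-positive determinant (left-handed or null coordinate frame) in rotation matrix 0: [[ 0.96416991 -0.26528548  0.        ]
 [ 0.26528548  0.96416991  0.        ]
 [ 0.          0.         -1.        ]].
```

```bash
sed -i 's/\[\[sn,c,0\],\[-c,sn,0\],/[[-sn,c,0],[c,sn,0],/' h.py
python3 -m creep '[{"gripper":1,"dx":0,"dy":-1,"dz":0,"rx":0,"ry":0,"rz":-0.145},{"gripper":1,"dx":0,"dy":-1,"dz":0,"rx":0,"ry":0,"rz":-0.145},{"gripper":1,"dx":0,"dy":-1,"dz":0,"rx":0,"ry":0,"rz":-0.145},{"gripper":1,"dx":0,"dy":-1,"dz":0,"rx":0,"ry":0,"rz":-0.145},{"gripper":1,"dx":0,"dy":-1,"dz":0,"rx":0,"ry":0,"rz":-0.148}]' 20
python3 -c "
from h import *
goto([.5,-.2007,.24],np.pi/2+.2685)"
```

```text
time_s: 0.6
position: [0.2562, 0.4389, 0.2314]
eef_rot: [0.0, -0.137, 0.991, 0.0]
force: [-0.7, 0.6, -0.2]
width: 1.001
grip_force: 0.0
t 0.6 pos [0.2562 0.4389 0.2314] units [ -2.428 -27.27   -0.349]
rot [0.0002 0.0005 0.0069]
```

```bash
for i in 1 2 3 4 5; do python3 -m creep '[{"gripper":1,"dx":-0.09,"dy":-1,"dz":0,"rx":0,"ry":0,"rz":0},{"gripper":1,"dx":-0.09,"dy":-1,"dz":0,"rx":0,"ry":0,"rz":0},{"gripper":1,"dx":-0.09,"dy":-1,"dz":0,"rx":0,"ry":0,"rz":0},{"gripper":1,"dx":-0.09,"dy":-1,"dz":0,"rx":0,"ry":0,"rz":0},{"gripper":1,"dx":-0.09,"dy":-1,"dz":0,"rx":0,"ry":0,"rz":0}]' | sed -n 2p; done
python3 -c "
from h import *
goto([.5,-.2007,.24],np.pi/2+.2685)"
```

```text
position: [0.3004, 0.3212, 0.2311]
position: [0.3445, 0.2037, 0.2312]
position: [0.3886, 0.0862, 0.2312]
position: [0.4327, -0.0313, 0.2312]
position: [0.4768, -0.1488, 0.2311]
t 3.1 pos [ 0.4768 -0.1488  0.2311] units [-0.344 -2.25  -0.358]
rot [ 0.0004 -0.0004  0.0006]
```

```bash
python3 -m creep '[{"gripper":1,"dx":-0.15,"dy":-1,"dz":-0.15,"rx":0,"ry":0,"rz":0},{"gripper":1,"dx":-0.1,"dy":-0.6,"dz":-0.1,"rx":0,"ry":0,"rz":0},{"gripper":1,"dx":0,"dy":0,"dz":0,"rx":0,"ry":0,"rz":0},{"gripper":1,"dx":0,"dy":0,"dz":0,"rx":0,"ry":0,"rz":0}]'
python3 - <<'E'
from h import *
s=robot.observe(); d=snap("wrist","pics/w1.png"); np.savez("pics/w1s.npz",p=s["position"],q=s["eef_rot"])
print(d["camera_matrix"].tolist(),d["tool_from_camera"].round(4).tolist()); goto([.5115,-.2007,.077],np.pi/2+.2685)
E
```

```text
time_s: 3.5
position: [0.4929, -0.1842, 0.2372]
eef_rot: [-0.0, -0.134, 0.991, 0.0]
force: [-0.4, 0.9, 0.2]
width: 1.0
grip_force: 0.0
[[350.3878168196262, 0.0, 318.36473525651814], [0.0, 350.3878168196262, 206.92948279108893], [0.0, 0.0, 1.0]] [[0.0007, -0.9649, -0.2625, 0.0666], [1.0, 0.0005, 0.0011, 0.0001], [-0.001, -0.2625, 0.9649, -0.142], [0.0, 0.0, 0.0, 1.0]]
t 3.55 pos [ 0.4928 -0.1838  0.2373] units [-0.544 -0.854  6.411]
rot [ 0.0008 -0.0005  0.0009]
```

View pics/w1.png

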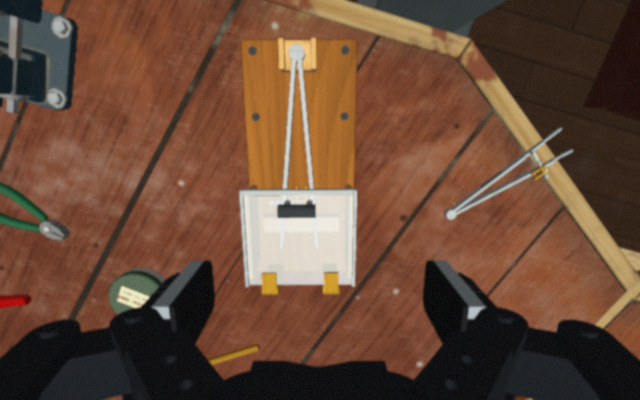

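The wrist view shows the base's near corners at (243,40) and (356,39), and the heel at (297,54). The handle runs from (278,211) to (315,211). The cover's near corners are at (240,190) and (357,190). I'll refit using both views.

```bash
cat > fit.py <<'E'
from scipy.optimize import least_squares
from h import *
d=np.load('pics/top0.npz'); w=np.load('pics/w1.npz'); s=np.load('pics/w1s.npz')
px1=np.array([[205,548],[411,497],[308,500],[213,247],[281,232],[150,293],[352,243]])/4.2+[290,180]
px2=np.array([[243,40],[356,39],[297,54],[278,211],[315,211],[240,190],[357,190]])
T=w['tool_from_camera']; Rw=Ro.from_quat(s['q'],scalar_first=True).as_matrix()
def W(p,P): c,s=np.cos(p[2]),np.sin(p[2]); return np.c_[P[:,0]*c-P[:,1]*s+p[0],P[:,0]*s+P[:,1]*c+p[1],P[:,2]]
def f(p,which=3):
    P=np.array([[-.123,.057,.012],[-.123,-.057,.012],[-.105,0,.042],[.026,.016,.099],[.026,-.016,.099],[p[3],.053,.071],[p[3],-.053,.071]])
    X=W(p,P); o=[]
    if which&1: x=(X@d['R'].T+d['t'])@d['camera_matrix'].T; o.append((x[:,:2]/x[:,2:]-px1))
    if which&2:
        Q=P.copy(); order=[1,0,2,4,3,6,5]
        Y=((X-s['p'])@Rw-T[:3,3])@T[:3,:3]; x=(Y@w['camera_matrix'].T); x=x[:,:2]/x[:,2:]
        q=px2 if x[0,0]<x[1,0] else px2[order]; o.append(x-q)
    return np.concatenate(o).ravel()
if __name__=="__main__":
  for k in(1,2,3):
    r=least_squares(f,[.49,-.2,.268,.02],args=(k,),loss='soft_l1'); p=r.x; print(k,p.round(4),f(p,k).reshape(-1,2).round(1).tolist())
    print(W(p,np.array([[.026,0,.096],[.115,0,.066],[-.105,0,.03],[-.03,0,.036]])).round(4).tolist())
E
python3 fit.py
```

```text
1 [ 0.4885 -0.207   0.2694  0.0123] [[-0.7, 0.8], [1.0, -0.0], [-0.5, -0.8], [0.6, 0.2], [-0.2, -0.2], [-0.8, 0.3], [0.7, -0.3]]
[[0.5135, -0.2001, 0.096], [0.5993, -0.1764, 0.066], [0.3872, -0.235, 0.03], [0.4595, -0.215, 0.036]]
2 [ 0.4866 -0.2042  0.2749  0.0129] [[2.0, -0.8], [-3.7, -1.2], [0.3, -0.3], [0.9, 1.6], [-0.5, 1.8], [0.1, -0.3], [-0.7, 0.3]]
[[0.5116, -0.1971, 0.096], [0.5973, -0.173, 0.066], [0.3855, -0.2327, 0.03], [0.4577, -0.2123, 0.036]]
3 [ 0.487  -0.2046  0.275   0.0127] [[-1.5, 1.6], [0.2, 0.4], [-1.4, -0.1], [-0.7, 0.9], [-1.4, 0.5], [-2.0, 1.0], [-0.6, 0.1], [1.4, -0.5], [-4.2, -0.9], [-0.3, 0.0], [0.3, 1.9], [-1.1, 2.1], [-0.5, -0.2], [-1.3, 0.5]]
[[0.512, -0.1976, 0.096], [0.5977, -0.1734, 0.066], [0.3859, -0.2331, 0.03], [0.4581, -0.2128, 0.036]]
```

```bash
python3 -c "
from h import *
goto([.5122,-.1978,.100],np.pi/2+.273)"
```

```text
t 3.55 pos [ 0.4928 -0.1838  0.2373] units [-0.602 -0.749  5.491]
rot [ 0.0008 -0.0005 -0.0036]
```

```bash
python3 -m creep '[{"gripper":0.6,"dx":-0.3,"dy":-0.37,"dz":0.9,"rx":0,"ry":0,"rz":-0.004},{"gripper":0.6,"dx":-0.3,"dy":-0.38,"dz":0.9,"rx":0,"ry":0,"rz":0},{"gripper":0.6,"dx":0,"dy":0,"dz":1,"rx":0,"ry":0,"rz":0},{"gripper":0.6,"dx":0,"dy":0,"dz":1,"rx":0,"ry":0,"rz":0},{"gripper":0.6,"dx":0,"dy":0,"dz":0.7,"rx":0,"ry":0,"rz":0}]'
python3 -m creep '[{"gripper":0.6,"dx":0,"dy":0,"dz":0.5,"rx":0,"ry":0,"rz":0},{"gripper":0.6,"dx":0,"dy":0,"dz":0,"rx":0,"ry":0,"rz":0},{"gripper":0.6,"dx":0,"dy":0,"dz":0,"rx":0,"ry":0,"rz":0}]'
python3 - <<'E'
from h import *
s=robot.observe(); d=snap("wrist","pics/w2.png"); np.savez("pics/w2s.npz",p=s["position"],q=s["eef_rot"])
goto([.5122,-.1978,.075],np.pi/2+.273)
E
```

```text
time_s: 4.05
position: [0.5119, -0.1974, 0.1236]
eef_rot: [-0.001, -0.137, 0.991, 0.001]
force: [-0.1, -0.1, -1.4]
width: 0.601
grip_force: 0.0
time_s: 4.35
position: [0.5129, -0.1985, 0.113]
eef_rot: [0.0, -0.136, 0.991, -0.0]
force: [0.0, 0.6, -0.7]
width: 0.599
grip_force: 0.0
t 4.4 pos [ 0.5132 -0.1987  0.1134] units [0.031 0.047 1.536]
rot [-0.0007  0.0008  0.0005]
```

View pics/w2.png

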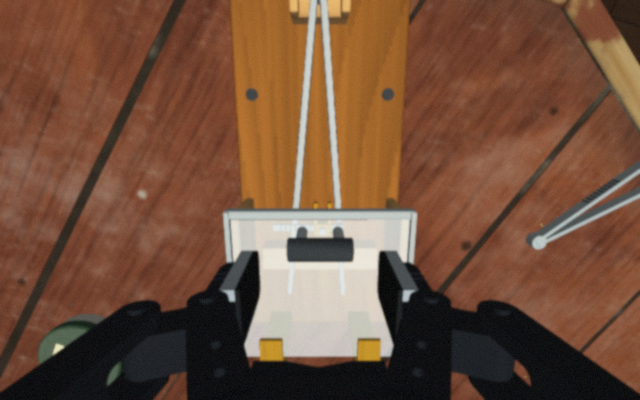

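The wrist view shows the handle centred at about (320,249), between the fingers and aligned with them.

```bash
cat >> h.py <<'E'
def wray(f,u,v,z):
    w=np.load(f+'.npz'); s=np.load(f+'s.npz'); T=w['tool_from_camera']; Rw=Ro.from_quat(s['q'],scalar_first=True).as_matrix()
    c=Rw@T[:3,3]+s['p']; r=Rw@T[:3,:3]@np.linalg.solve(w['camera_matrix'],[u,v,1.]); return (c+r*(z-c[2])/r[2]).round(4)
E
python3 -c "
from h import *
print(wray('pics/w2',320,249,.098),wray('pics/w1',296.5,211,.098),wray('pics/w2',222.5,211,.071),wray('pics/w2',416,211,.071))"
```

```text
[ 0.5098 -0.1982  0.098 ] [ 0.5106 -0.1977  0.098 ] [ 0.5134 -0.2524  0.071 ] [ 0.4848 -0.1506  0.071 ]
```

```bash
python3 -m creep '[{"gripper":0.6,"dx":0.08,"dy":0.03,"dz":0.8,"rx":0,"ry":0,"rz":0},{"gripper":0.6,"dx":0,"dy":0,"dz":0.72,"rx":0,"ry":0,"rz":0},{"gripper":0.6,"dx":0,"dy":0,"dz":0,"rx":0,"ry":0,"rz":0},{"gripper":0.3,"dx":0,"dy":0,"dz":0,"rx":0,"ry":0,"rz":0},{"gripper":0.3,"dx":0,"dy":0,"dz":0,"rx":0,"ry":0,"rz":0}]' 20
python3 -m creep '[{"gripper":0.3,"dx":0,"dy":0,"dz":0,"rx":0,"ry":0,"rz":0},{"gripper":0.3,"dx":0,"dy":0,"dz":0,"rx":0,"ry":0,"rz":0},{"gripper":0.3,"dx":0,"dy":0,"dz":0,"rx":0,"ry":0,"rz":0}]' 20
python3 - <<'E'
import numpy as np
# arc increments in tool units (fwd=-dx, up=-dz), per 0.05 rad
a0=np.arctan2(30,-89);r=np.hypot(89,30)
A=np.r_[0,np.cumsum([.02,.04]+[.06]*29)]
x=r*np.cos(a0-A);z=r*np.sin(a0-A)
for i in range(1,len(A)): print(A[i].round(2),(-(x[i]-x[i-1])/25).round(3),(-(z[i]-z[i-1])/25).round(3))
E
```

```text
time_s: 4.9
position: [0.5111, -0.1984, 0.0758]
eef_rot: [0.0, -0.136, 0.991, -0.0]
force: [-1.8, 3.5, 2.7]
width: 0.369
grip_force: 22.2
time_s: 5.2
position: [0.5111, -0.1985, 0.0756]
eef_rot: [0.001, -0.136, 0.991, -0.0]
force: [-2.4, 5.8, 8.7]
width: 0.363
grip_force: 22.7
0.02 -0.025 -0.071
0.06 -0.054 -0.14
0.12 -0.091 -0.206
0.18 -0.103 -0.2
0.24 -0.115 -0.194
0.3 -0.126 -0.187
0.36 -0.137 -0.179
0.42 -0.148 -0.17
0.48 -0.158 -0.161
0.54 -0.167 -0.151
0.6 -0.176 -0.141
0.66 -0.184 -0.13
0.72 -0.191 -0.119
0.78 -0.198 -0.107
0.84 -0.204 -0.095
0.9 -0.21 -0.083
0.96 -0.214 -0.07
1.02 -0.218 -0.057
1.08 -0.221 -0.044
1.14 -0.223 -0.03
1.2 -0.225 -0.017
1.26 -0.225 -0.004
1.32 -0.225 0.01
1.38 -0.224 0.023
1.44 -0.222 0.037
1.5 -0.22 0.05
1.56 -0.216 0.063
1.62 -0.212 0.076
1.68 -0.207 0.089
1.74 -0.202 0.101
1.8 -0.195 0.113
```

```bash
python3 -m creep '[{"gripper":0.3,"dx":-0.025,"dy":0,"dz":-0.071,"rx":0,"ry":0,"rz":0},{"gripper":0.3,"dx":-0.054,"dy":0,"dz":-0.14,"rx":0,"ry":0,"rz":0},{"gripper":0.3,"dx":-0.091,"dy":0,"dz":-0.206,"rx":0,"ry":0,"rz":0},{"gripper":0.3,"dx":-0.103,"dy":0,"dz":-0.2,"rx":0,"ry":0,"rz":0},{"gripper":0.3,"dx":-0.115,"dy":0,"dz":-0.194,"rx":0,"ry":0,"rz":0}]' 20
python3 -m creep '[{"gripper":0.3,"dx":-0.126,"dy":0,"dz":-0.187,"rx":0,"ry":0,"rz":0},{"gripper":0.3,"dx":-0.137,"dy":0,"dz":-0.179,"rx":0,"ry":0,"rz":0},{"gripper":0.3,"dx":-0.148,"dy":0,"dz":-0.17,"rx":0,"ry":0,"rz":0},{"gripper":0.3,"dx":-0.158,"dy":0,"dz":-0.161,"rx":0,"ry":0,"rz":0},{"gripper":0.3,"dx":-0.167,"dy":0,"dz":-0.151,"rx":0,"ry":0,"rz":0}]'
```

```text
time_s: 5.7
position: [0.52, -0.1959, 0.0953]
eef_rot: [-0.0, -0.136, 0.991, 0.0]
force: [-2.5, 3.0, -2.2]
width: 0.367
grip_force: 21.8
time_s: 6.2
position: [0.538, -0.1908, 0.1163]
eef_rot: [-0.0, -0.136, 0.991, 0.0]
force: [-3.3, 3.3, -1.3]
width: 0.364
grip_force: 21.9
```

Forces are small and it is tracking well, so I'll carry on.

```bash
python3 -m creep '[{"gripper":0.3,"dx":-0.176,"dy":0,"dz":-0.141,"rx":0,"ry":0,"rz":0},{"gripper":0.3,"dx":-0.184,"dy":0,"dz":-0.13,"rx":0,"ry":0,"rz":0},{"gripper":0.3,"dx":-0.191,"dy":0,"dz":-0.119,"rx":0,"ry":0,"rz":0},{"gripper":0.3,"dx":-0.198,"dy":0,"dz":-0.107,"rx":0,"ry":0,"rz":0},{"gripper":0.3,"dx":-0.204,"dy":0,"dz":-0.095,"rx":0,"ry":0,"rz":0}]'
python3 -m creep '[{"gripper":0.3,"dx":-0.21,"dy":0,"dz":-0.083,"rx":0,"ry":0,"rz":0},{"gripper":0.3,"dx":-0.214,"dy":0,"dz":-0.07,"rx":0,"ry":0,"rz":0},{"gripper":0.3,"dx":-0.218,"dy":0,"dz":-0.057,"rx":0,"ry":0,"rz":0},{"gripper":0.3,"dx":-0.221,"dy":0,"dz":-0.044,"rx":0,"ry":0,"rz":0},{"gripper":0.3,"dx":-0.223,"dy":0,"dz":-0.03,"rx":0,"ry":0,"rz":0}]'
```

```text
time_s: 6.7
position: [0.5611, -0.1843, 0.1311]
eef_rot: [0.0, -0.136, 0.991, 0.0]
force: [-4.7, 3.6, 0.8]
width: 0.367
grip_force: 22.1
time_s: 7.2
position: [0.5874, -0.1769, 0.1384]
eef_rot: [0.0, -0.136, 0.991, 0.0]
force: [-3.2, 3.6, 2.6]
width: 0.37
grip_force: 22.4
```

```bash
python3 -m creep '[{"gripper":0.3,"dx":-0.225,"dy":0,"dz":-0.017,"rx":0,"ry":0,"rz":0},{"gripper":0.3,"dx":-0.225,"dy":0,"dz":-0.004,"rx":0,"ry":0,"rz":0},{"gripper":0.3,"dx":-0.225,"dy":0,"dz":0.01,"rx":0,"ry":0,"rz":0},{"gripper":0.3,"dx":-0.224,"dy":0,"dz":0.023,"rx":0,"ry":0,"rz":0},{"gripper":0.3,"dx":-0.222,"dy":0,"dz":0.037,"rx":0,"ry":0,"rz":0}]'
python3 -m creep '[{"gripper":0.3,"dx":-0.22,"dy":0,"dz":0.05,"rx":0,"ry":0,"rz":0},{"gripper":0.3,"dx":-0.216,"dy":0,"dz":0.063,"rx":0,"ry":0,"rz":0},{"gripper":0.3,"dx":-0.212,"dy":0,"dz":0.076,"rx":0,"ry":0,"rz":0},{"gripper":0.3,"dx":-0.12,"dy":0,"dz":0.05,"rx":0,"ry":0,"rz":0},{"gripper":0.3,"dx":-0.07,"dy":0,"dz":0.035,"rx":0,"ry":0,"rz":0}]'
python3 -m creep '[{"gripper":0.3,"dx":-0.09,"dy":0,"dz":0.05,"rx":0,"ry":0,"rz":0},{"gripper":0.3,"dx":-0.06,"dy":0,"dz":0.035,"rx":0,"ry":0,"rz":0},{"gripper":0.3,"dx":-0.04,"dy":0,"dz":0.025,"rx":0,"ry":0,"rz":0},{"gripper":0.3,"dx":0,"dy":0,"dz":0,"rx":0,"ry":0,"rz":0},{"gripper":0.3,"dx":0,"dy":0,"dz":0,"rx":0,"ry":0,"rz":0}]'
```

```text
time_s: 7.7
position: [0.6147, -0.1693, 0.1373]
eef_rot: [0.001, -0.136, 0.991, 0.0]
force: [-2.1, 6.0, 4.0]
width: 0.372
grip_force: 22.9
time_s: 8.2
position: [0.6352, -0.1635, 0.1305]
eef_rot: [0.001, -0.136, 0.991, -0.0]
force: [-1.2, 7.5, 5.6]
width: 0.369
grip_force: 23.5
time_s: 8.7
position: [0.6399, -0.1622, 0.128]
eef_rot: [0.001, -0.136, 0.991, -0.0]
force: [0.3, 7.5, 6.0]
width: 0.367
grip_force: 23.6
```

```bash
python3 -m creep '[{"gripper":0.3,"dx":-0.06,"dy":0,"dz":0.035,"rx":0,"ry":0,"rz":0},{"gripper":0.3,"dx":0,"dy":0,"dz":0,"rx":0,"ry":0,"rz":0},{"gripper":0.3,"dx":0,"dy":0,"dz":0,"rx":0,"ry":0,"rz":0},{"gripper":0.3,"dx":0,"dy":0,"dz":0,"rx":0,"ry":0,"rz":0}]'
python3 -m creep '[{"gripper":0.45,"dx":0,"dy":0,"dz":0,"rx":0,"ry":0,"rz":0},{"gripper":0.65,"dx":0,"dy":0,"dz":0,"rx":0,"ry":0,"rz":0},{"gripper":0.65,"dx":0,"dy":0,"dz":0,"rx":0,"ry":0,"rz":0},{"gripper":0.65,"dx":0,"dy":0,"dz":0,"rx":0,"ry":0,"rz":0},{"gripper":0.65,"dx":0,"dy":0,"dz":0,"rx":0,"ry":0,"rz":0}]'
python3 - <<'E'
from h import *
d=snap("top","pics/t3.png")
cv2.imwrite('pics/t3c.png',cv2.resize(d["img"][150:330,270:430],None,fx=3,fy=3,interpolation=cv2.INTER_CUBIC))
E
```

```text
time_s: 9.1
position: [0.6413, -0.1618, 0.1272]
eef_rot: [0.001, -0.136, 0.991, -0.0]
force: [0.1, 7.1, 6.4]
width: 0.367
grip_force: 23.7
time_s: 9.6
position: [0.6401, -0.1624, 0.1262]
eef_rot: [0.0, -0.136, 0.991, -0.0]
force: [-0.1, -0.8, 0.3]
width: 0.65
grip_force: 0.0
```

View pics/t3c.png

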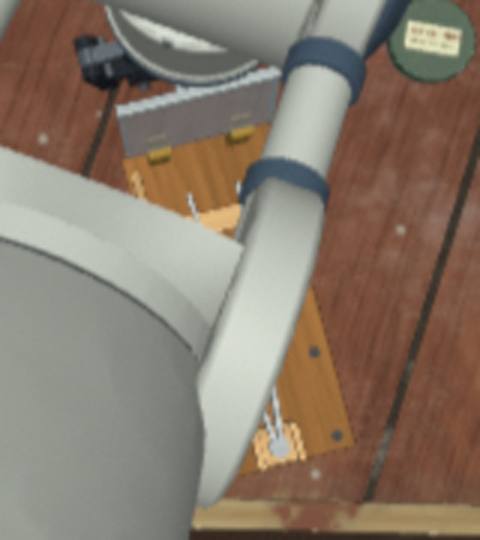

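The cover stands upright past its hinges, with its top edge at about (200,100), and the fingers are open around the handle. Next I'll go up and back to look over the tweezers.

```bash
python3 -m creep '[{"gripper":0.65,"dx":0,"dy":0,"dz":-0.5,"rx":0,"ry":0,"rz":0},{"gripper":0.65,"dx":0,"dy":0,"dz":-1,"rx":0,"ry":0,"rz":0},{"gripper":0.65,"dx":0,"dy":0,"dz":-1,"rx":0,"ry":0,"rz":0},{"gripper":0.65,"dx":0,"dy":0,"dz":-1,"rx":0,"ry":0,"rz":0},{"gripper":0.65,"dx":0,"dy":0,"dz":-0.3,"rx":0,"ry":0,"rz":0}]'
python3 -m creep '[{"gripper":0.65,"dx":1,"dy":0,"dz":0,"rx":0,"ry":0,"rz":0},{"gripper":0.65,"dx":1,"dy":0,"dz":0,"rx":0,"ry":0,"rz":0},{"gripper":0.65,"dx":1,"dy":0,"dz":0,"rx":0,"ry":0,"rz":0},{"gripper":0.65,"dx":1,"dy":0,"dz":0,"rx":0,"ry":0,"rz":0},{"gripper":0.65,"dx":1,"dy":0,"dz":0,"rx":0,"ry":0,"rz":0}]'
python3 -m creep '[{"gripper":0.65,"dx":1,"dy":0,"dz":0.8,"rx":0,"ry":0,"rz":0},{"gripper":0.65,"dx":0.3,"dy":0,"dz":0.8,"rx":0,"ry":0,"rz":0},{"gripper":0.65,"dx":0,"dy":0,"dz":0,"rx":0,"ry":0,"rz":0},{"gripper":0.65,"dx":0,"dy":0,"dz":0,"rx":0,"ry":0,"rz":0}]'
python3 - <<'E'
from h import *
s=robot.observe(); d=snap("wrist","pics/w3.png"); np.savez("pics/w3s.npz",p=s["position"],q=s["eef_rot"])
goto([.4577,-.2123,.017],np.pi/2+.274)
E
```

```text
time_s: 10.15
position: [0.6412, -0.1627, 0.2249]
eef_rot: [0.002, -0.136, 0.991, -0.001]
force: [0.9, -0.1, 0.4]
width: 0.649
grip_force: 0.0
time_s: 10.65
position: [0.5185, -0.1961, 0.2212]
eef_rot: [-0.0, -0.136, 0.991, 0.0]
force: [0.8, -0.4, -0.2]
width: 0.651
grip_force: 0.0
time_s: 11.05
position: [0.4887, -0.2049, 0.1816]
eef_rot: [-0.0, -0.136, 0.991, 0.0]
force: [0.3, 0.0, -0.3]
width: 0.651
grip_force: 0.0
t 11.1 pos [ 0.4893 -0.205   0.182 ] units [1.3   0.063 6.598]
rot [-0.0007  0.0008 -0.0007]
```

View pics/w3.png

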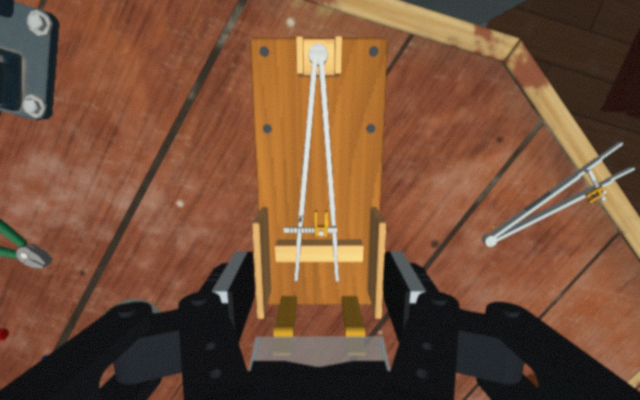

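The wrist view shows the heel at (318,54), the legs running to about (297,280) and (337,280), the crossbar at v≈230 and the rider at about (321,222). The cover is back. I'll zoom in on the rider and pin.

```bash
python3 -c "
from h import *
i=cv2.imread('pics/w3.png')[180:250,270:350]; cv2.imwrite('pics/c3.png',cv2.resize(i,None,fx=8,fy=8,interpolation=cv2.INTER_CUBIC))
print(wray('pics/w3',318,54,.043))
P=[wray('pics/w3',318,54,.043)]
"
```

```text
[ 0.3849 -0.2338  0.043 ]
```

View pics/c3.png

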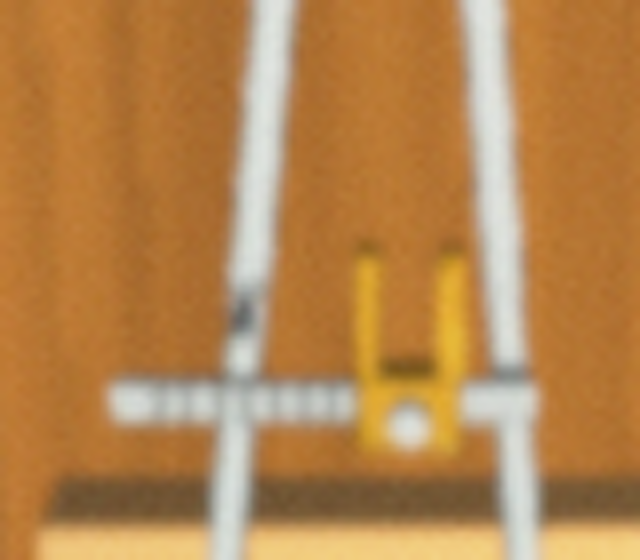

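The crop shows the pin at about (243,310) and the fork prongs at x≈368 and 452, so the fork's middle is at 410.

```bash
python3 -c "
from h import *
g=lambda x,y,z: wray('pics/w3',270+x/8-.06,180+y/8-.06,z)
e=np.array([-np.sin(.274),np.cos(.274),0]);f=np.array([e[1],-e[0],0]);H=g(384.5,-1008,.043)
for n,a in dict(pin=(243,308,.052),pinhi=(243,292,.052),mid=(410,300,.052),pl=(368,250,.052),pr=(452,250,.052),Lleg=(515,400,.046),bar=(120,400,.05)).items():
  p=g(*a)-H; print(n,(p@f).round(4),(p@e).round(4))
"
```

```text
pin 0.1248 -0.0144
pinhi 0.1231 -0.0144
mid 0.1239 0.0025
pl 0.1186 -0.0018
pr 0.1187 0.0067
Lleg 0.1367 0.0135
bar 0.1353 -0.0273
```

The travel comes out at about 16.9 mm, so the angle is about 0.132 rad and the width at the grip about 11.6 mm. Checks against known lengths agree: the legs are 27.9 mm apart at the pin against 27.8 mm expected, and the rider measures 11 mm wide. I'll descend to the grip point.

```bash
python3 -m creep '[{"gripper":0.5,"dx":0.65,"dy":0.03,"dz":0.7,"rx":0,"ry":0,"rz":0},{"gripper":0.5,"dx":0.68,"dy":0,"dz":1,"rx":0,"ry":0,"rz":0},{"gripper":0.5,"dx":0,"dy":0,"dz":1,"rx":0,"ry":0,"rz":0},{"gripper":0.5,"dx":0,"dy":0,"dz":1,"rx":0,"ry":0,"rz":0},{"gripper":0.5,"dx":0,"dy":0,"dz":0.8,"rx":0,"ry":0,"rz":0}]' 20
python3 -m creep '[{"gripper":0.5,"dx":0,"dy":0,"dz":0.7,"rx":0,"ry":0,"rz":0},{"gripper":0.5,"dx":0,"dy":0,"dz":0,"rx":0,"ry":0,"rz":0},{"gripper":0.5,"dx":0,"dy":0,"dz":0,"rx":0,"ry":0,"rz":0}]' 20
python3 -c "
from h import *
goto([.4573,-.2133,.019],np.pi/2+.274)"
```

```text
time_s: 11.6
position: [0.4573, -0.2133, 0.0683]
eef_rot: [0.001, -0.136, 0.991, -0.0]
force: [0.3, 0.2, -0.6]
width: 0.5
grip_force: 0.0
time_s: 11.9
position: [0.457, -0.2133, 0.0519]
eef_rot: [0.0, -0.136, 0.991, -0.0]
force: [-0.3, 0.2, 0.4]
width: 0.499
grip_force: 0.0
t 11.9 pos [ 0.457  -0.2133  0.0519] units [-0.008 -0.004  1.317]
rot [-0.0006  0.0005 -0.0003]
```

```bash
python3 -m creep '[{"gripper":0.5,"dx":0,"dy":0,"dz":0.7,"rx":0,"ry":0,"rz":0},{"gripper":0.5,"dx":0,"dy":0,"dz":0.6,"rx":0,"ry":0,"rz":0},{"gripper":0.4,"dx":0,"dy":0,"dz":0,"rx":0,"ry":0,"rz":0},{"gripper":0.3,"dx":0,"dy":0,"dz":0,"rx":0,"ry":0,"rz":0},{"gripper":0.27,"dx":0,"dy":0,"dz":0,"rx":0,"ry":0,"rz":0}]' 20
python3 -m creep '[{"gripper":0.24,"dx":0,"dy":0,"dz":0,"rx":0,"ry":0,"rz":0},{"gripper":0.24,"dx":0,"dy":0,"dz":0,"rx":0,"ry":0,"rz":0}]' 20
python3 -m creep '[{"gripper":0.22,"dx":0,"dy":0,"dz":0,"rx":0,"ry":0,"rz":0},{"gripper":0.20,"dx":0,"dy":0,"dz":0,"rx":0,"ry":0,"rz":0},{"gripper":0.20,"dx":0,"dy":0,"dz":0,"rx":0,"ry":0,"rz":0},{"gripper":0.20,"dx":0,"dy":0,"dz":0,"rx":0,"ry":0,"rz":0}]' 20
```

```text
time_s: 12.4
position: [0.4568, -0.2134, 0.0199]
eef_rot: [0.001, -0.136, 0.991, -0.001]
force: [0.9, -0.5, -0.0]
width: 0.268
grip_force: 2.3
time_s: 12.6
position: [0.4569, -0.2134, 0.0198]
eef_rot: [0.001, -0.136, 0.991, -0.001]
force: [-0.2, 1.4, 8.9]
width: 0.243
grip_force: 6.8
time_s: 13.0
position: [0.4569, -0.2135, 0.0199]
eef_rot: [0.001, -0.136, 0.991, -0.001]
force: [-0.1, 1.3, 11.3]
width: 0.2
grip_force: 9.0
```

```bash
python3 -m creep '[{"gripper":0.18,"dx":0,"dy":0,"dz":0,"rx":0,"ry":0,"rz":0},{"gripper":0.18,"dx":0,"dy":0,"dz":-0.03,"rx":0,"ry":0,"rz":0},{"gripper":0.18,"dx":0,"dy":0,"dz":-0.05,"rx":0,"ry":0,"rz":0},{"gripper":0.18,"dx":0,"dy":0,"dz":-0.1,"rx":0,"ry":0,"rz":0},{"gripper":0.18,"dx":0,"dy":0,"dz":-0.2,"rx":0,"ry":0,"rz":0}]' 20
python3 -m creep '[{"gripper":0.18,"dx":0,"dy":0,"dz":-0.3,"rx":0,"ry":0,"rz":0},{"gripper":0.18,"dx":0,"dy":0,"dz":-0.4,"rx":0,"ry":0,"rz":0},{"gripper":0.18,"dx":0,"dy":0,"dz":-0.4,"rx":0,"ry":0,"rz":0},{"gripper":0.18,"dx":0,"dy":0,"dz":-0.4,"rx":0,"ry":0,"rz":0},{"gripper":0.18,"dx":0,"dy":0,"dz":-0.4,"rx":0,"ry":0,"rz":0}]' 20
python3 -m creep '[{"gripper":0.18,"dx":0,"dy":0,"dz":-0.4,"rx":0,"ry":0,"rz":0},{"gripper":0.18,"dx":0,"dy":0,"dz":-0.4,"rx":0,"ry":0,"rz":0},{"gripper":0.18,"dx":0,"dy":0,"dz":-0.4,"rx":0,"ry":0,"rz":0},{"gripper":0.18,"dx":0,"dy":0,"dz":-0.4,"rx":0,"ry":0,"rz":0},{"gripper":0.18,"dx":0,"dy":0,"dz":-0.2,"rx":0,"ry":0,"rz":0}]' 20
python3 -m creep '[{"gripper":0.18,"dx":0,"dy":0,"dz":0,"rx":0,"ry":0,"rz":0},{"gripper":0.18,"dx":0,"dy":0,"dz":0,"rx":0,"ry":0,"rz":0},{"gripper":0.17,"dx":0,"dy":0,"dz":0,"rx":0,"ry":0,"rz":0},{"gripper":0.16,"dx":0,"dy":0,"dz":0,"rx":0,"ry":0,"rz":0},{"gripper":0.16,"dx":0,"dy":0,"dz":0,"rx":0,"ry":0,"rz":0}]' 20
python3 - <<'E'
from h import *
a=snap("scene","pics/s4.png")["img"]; b=snap("top","pics/t4.png")["img"]; s=robot.observe(); np.savez("pics/w4s.npz",p=s["position"],q=s["eef_rot"]); c=snap("wrist","pics/w4.png")["img"]
A=cv2.resize(a[190:310,240:370],(390,360),interpolation=cv2.INTER_CUBIC);B=cv2.resize(b[170:290,300:430],(390,360),interpolation=cv2.INTER_CUBIC)
cv2.imwrite('pics/m4.png',np.vstack([np.hstack([A,B]),cv2.resize(c,(384,240))[:, :].copy() if 0 else np.hstack([cv2.resize(c,(384,240)),np.zeros((240,396,3),np.uint8)])]))
E
```

```text
time_s: 13.5
position: [0.456, -0.213, 0.0284]
eef_rot: [-0.0, -0.136, 0.991, 0.0]
force: [-0.2, 0.4, -0.8]
width: 0.18
grip_force: 5.2
time_s: 14.0
position: [0.4562, -0.2131, 0.0768]
eef_rot: [0.0, -0.136, 0.991, -0.0]
force: [1.4, 0.5, -0.6]
width: 0.183
grip_force: 5.2
time_s: 14.5
position: [0.4564, -0.2132, 0.1218]
eef_rot: [0.0, -0.136, 0.991, -0.0]
force: [-0.6, -0.0, -2.5]
width: 0.182
grip_force: 5.2
time_s: 15.0
position: [0.456, -0.213, 0.1204]
eef_rot: [-0.0, -0.136, 0.991, 0.0]
force: [-0.9, -0.9, -1.0]
width: 0.165
grip_force: 5.9
```

View pics/m4.png

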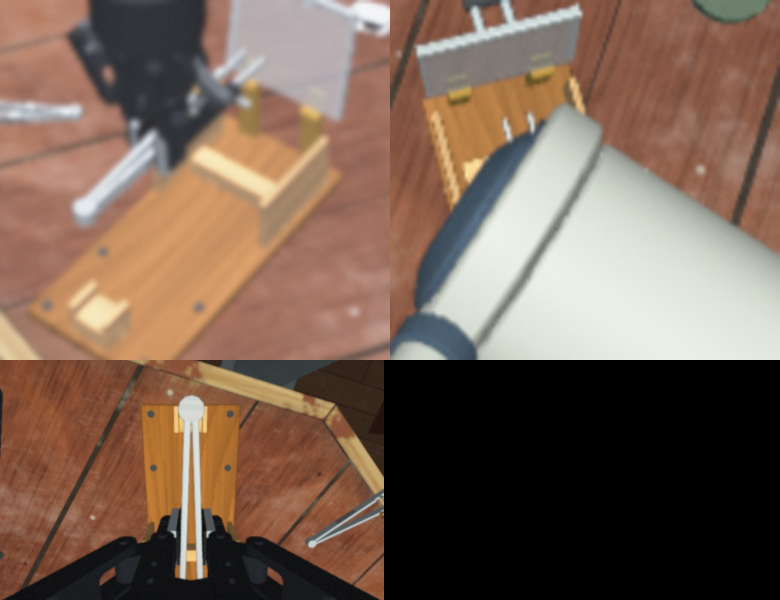

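Scene and wrist views show the tweezers held level above the stand; the scene crop has the heel at (83,210) and the cover upright. The gripper hides the rider, but the wrist view shows the legs from the heel to the fingers, so I can measure the leg angle there. I'll squeeze to 0.145 and measure.

```bash
python3 -m creep '[{"gripper":0.155,"dx":0,"dy":0,"dz":0,"rx":0,"ry":0,"rz":0},{"gripper":0.15,"dx":0,"dy":0,"dz":0,"rx":0,"ry":0,"rz":0},{"gripper":0.145,"dx":0,"dy":0,"dz":0,"rx":0,"ry":0,"rz":0},{"gripper":0.145,"dx":0,"dy":0,"dz":0,"rx":0,"ry":0,"rz":0},{"gripper":0.145,"dx":0,"dy":0,"dz":0,"rx":0,"ry":0,"rz":0}]' 20
python3 - <<'E'
from h import *
s=robot.observe(); np.savez("pics/w5s.npz",p=s["position"],q=s["eef_rot"]); c=snap("wrist","pics/w5.png")["img"]
cv2.imwrite('pics/c5.png',cv2.resize(c[60:400,260:380],None,fx=2.2,fy=1.76,interpolation=cv2.INTER_CUBIC)) if 0 else cv2.imwrite('pics/c5.png',np.hstack([cv2.resize(c[60:230,270:370],None,fx=3.5,fy=3.5,interpolation=cv2.INTER_CUBIC),cv2.resize(c[230:400,270:370],None,fx=3.5,fy=3.5,interpolation=cv2.INTER_CUBIC)]))
E
```

```text
time_s: 15.65
position: [0.4561, -0.2131, 0.1207]
eef_rot: [0.0, -0.136, 0.991, -0.0]
force: [0.0, -1.4, -2.0]
width: 0.144
grip_force: 6.5
```

View pics/c5.png

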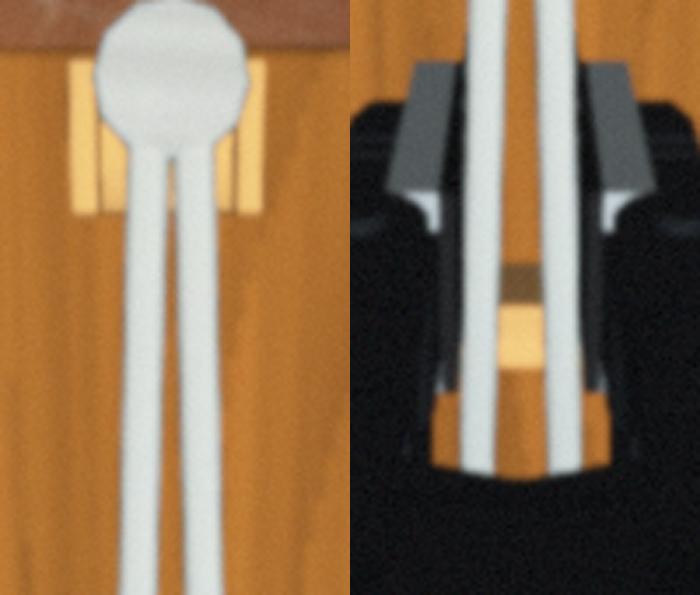

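The crop shows both legs clearly, from the heel at (172,75) down to between the fingers. I'll fit their lines.

```bash
cat > leg.py <<'E'
from h import *
import sys
def run(n,zt):
    w=np.load(f'pics/{n}.npz'); b=w['img'].min(2).astype(float); K=w['camera_matrix']; T=w['tool_from_camera']
    def tool(u,v):
        r=T[:3,:3]@np.linalg.solve(K,[u,v,1.]); return (T[:3,3]+r*(zt-T[2,3])/r[2])[:2]
    E=[]
    for v in [*range(112,240,2)]+[*range(305,345,2)]:
        r=b[v]; i=np.arange(285,355); m=135.
        c=[]
        for k in i:
            if (r[k]-m)*(r[k+1]-m)<0: c.append(k+(m-r[k])/(r[k+1]-r[k]))
        if len(c)==4: E.append([tool(u,v) for u in c])
    E=np.array(E); x=E[:,:,0]
    fits=[np.polyfit(x[:,j],E[:,j,1],1) for j in range(4)]
    th=E[:,1,1]-E[:,0,1], E[:,3,1]-E[:,2,1]
    sl=[-f[0] for f in fits]
    cL=(sl[0]+sl[1])/2; cR=(sl[2]+sl[3])/2; ow=E[:,3,1]-E[:,0,1]
    p=np.polyfit(x[:,0],ow,1)
    print(n,len(E),"thick near/far mm",[(t[:15].mean()*1e3).round(2) for t in th],[(t[-15:].mean()*1e3).round(2) for t in th],"between legs",round(cR-cL,4),"angle",round(.18-(cR-cL),4),"outer slope",p[0].round(4),"W at x=0",p[1].round(4), "heel x (W=8mm):",((.008-p[1])/p[0]).round(4))
for z in (-.019,-.022,-.025): run('w4',z);run('w5',z)
E
python3 leg.py
```

```text
w4 74 thick near/far mm [np.float64(3.97), np.float64(3.96)] [np.float64(4.1), np.float64(4.1)] between legs 0.0685 angle 0.1115 outer slope -0.07 W at x=0 0.0134 heel x (W=8mm): 0.077
w5 74 thick near/far mm [np.float64(3.97), np.float64(3.95)] [np.float64(4.04), np.float64(4.03)] between legs 0.0548 angle 0.1252 outer slope -0.0559 W at x=0 0.0123 heel x (W=8mm): 0.077
w4 74 thick near/far mm [np.float64(3.88), np.float64(3.86)] [np.float64(4.0), np.float64(4.0)] between legs 0.0685 angle 0.1115 outer slope -0.07 W at x=0 0.0132 heel x (W=8mm): 0.074
w5 74 thick near/far mm [np.float64(3.87), np.float64(3.86)] [np.float64(3.94), np.float64(3.93)] between legs 0.0548 angle 0.1252 outer slope -0.0559 W at x=0 0.0121 heel x (W=8mm): 0.0732
w4 74 thick near/far mm [np.float64(3.78), np.float64(3.76)] [np.float64(3.9), np.float64(3.9)] between legs 0.0685 angle 0.1115 outer slope -0.07 W at x=0 0.013 heel x (W=8mm): 0.0709
w5 74 thick near/far mm [np.float64(3.78), np.float64(3.76)] [np.float64(3.84), np.float64(3.83)] between legs 0.0548 angle 0.1252 outer slope -0.0559 W at x=0 0.0119 heel x (W=8mm): 0.0695
```

The squeeze measures about 0.125–0.128 rad and I want 0.132, so it needs slightly more. Then hold for over 2 s.

```bash
for i in 1 2 3 4 5 6; do python3 -m creep '[{"gripper":0.139,"dx":0,"dy":0,"dz":0,"rx":0,"ry":0,"rz":0},{"gripper":0.139,"dx":0,"dy":0,"dz":0,"rx":0,"ry":0,"rz":0},{"gripper":0.139,"dx":0,"dy":0,"dz":0,"rx":0,"ry":0,"rz":0},{"gripper":0.139,"dx":0,"dy":0,"dz":0,"rx":0,"ry":0,"rz":0},{"gripper":0.139,"dx":0,"dy":0,"dz":0,"rx":0,"ry":0,"rz":0}]' 20 | tail -2; done
python3 - <<'E'
from h import *
snap("wrist","pics/w6.png"); a=snap("scene","pics/s6.png")["img"]
import leg; leg.run('w6',-.021)
cv2.imwrite('pics/c6.png',cv2.resize(a[180:250,260:350],None,fx=8,fy=8,interpolation=cv2.INTER_CUBIC))
E
```

```text
width: 0.142
grip_force: 6.7
width: 0.145
grip_force: 6.7
width: 0.138
grip_force: 6.7
width: 0.138
grip_force: 6.7
width: 0.141
grip_force: 6.7
width: 0.139
grip_force: 6.7
w4 74 thick near/far mm [np.float64(3.97), np.float64(3.96)] [np.float64(4.1), np.float64(4.1)] between legs 0.0685 angle 0.1115 outer slope -0.07 W at x=0 0.0134 heel x (W=8mm): 0.077
w5 74 thick near/far mm [np.float64(3.97), np.float64(3.95)] [np.float64(4.04), np.float64(4.03)] between legs 0.0548 angle 0.1252 outer slope -0.0559 W at x=0 0.0123 heel x (W=8mm): 0.077
w4 74 thick near/far mm [np.float64(3.88), np.float64(3.86)] [np.float64(4.0), np.float64(4.0)] between legs 0.0685 angle 0.1115 outer slope -0.07 W at x=0 0.0132 heel x (W=8mm): 0.074
w5 74 thick near/far mm [np.float64(3.87), np.float64(3.86)] [np.float64(3.94), np.float64(3.93)] between legs 0.0548 angle 0.1252 outer slope -0.0559 W at x=0 0.0121 heel x (W=8mm): 0.0732
w4 74 thick near/far mm [np.float64(3.78), np.float64(3.76)] [np.float64(3.9), np.float64(3.9)] between legs 0.0685 angle 0.1115 outer slope -0.07 W at x=0 0.013 heel x (W=8mm): 0.0709
w5 74 thick near/far mm [np.float64(3.78), np.float64(3.76)] [np.float64(3.84), np.float64(3.83)] between legs 0.0548 angle 0.1252 outer slope -0.0559 W at x=0 0.0119 heel x (W=8mm): 0.0695
w6 79 thick near/far mm [np.float64(3.98), np.float64(3.96)] [np.float64(4.01), np.float64(4.02)] between legs 0.0481 angle 0.1319 outer slope -0.0486 W at x=0 0.0117 heel x (W=8mm): 0.0754
```

View pics/c6.png

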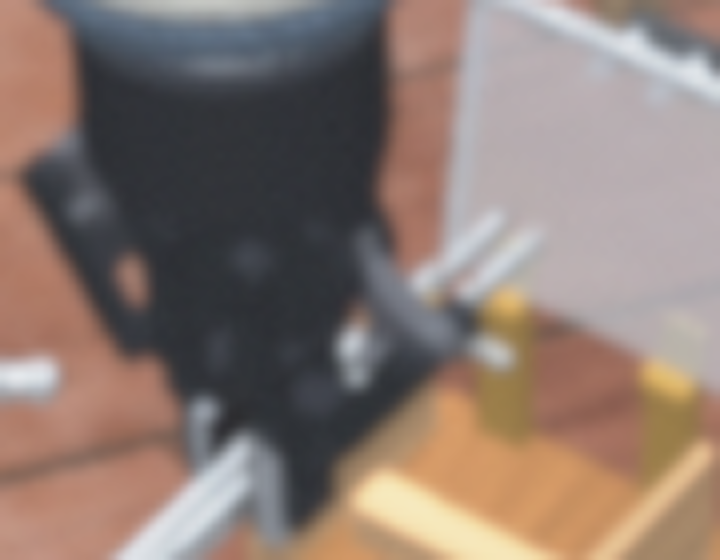

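The crop shows the tips at (500,225) and (530,245), still apart, with the cover upright. The leg angle is 0.132 rad and the grip is steady, so I'm handing in.

```bash
python3 -c "
from station import robot
print(robot.job_done())"
```

```text
the job is handed in; nothing more can be done
None
```

Job handed in, result not shown: the cover is back on its stop and the tweezers are held level about 10 cm up; the squeeze measured 0.132 rad, matching the rider setting I measured, but the gripper hid the pin and fork, so I couldn't see the pin in the fork directly.

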